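# Take the coil off the electromagnet and hold the contact thermometer on its seat

## Task

The taller coil of the electromagnet has finished its run and the temperature of its seat is to be read: slide that coil straight up off its post and stand it upright in the small aluminium tray, without letting it drop, and leave the shorter coil on its own post. Then draw the stick thermometer out of its slanted holder, stand its sprung tip on the ring mark that the coil had covered and hold it upright there, pressed lightly so that the tip is pushed about half-way in, and finish while still holding it so for the reading. Do not disturb the other things on the bench.

Things in the scene. Friction and masses are not known exactly. Their poses are not given: they have to be found in the camera images.
- magnet: Electromagnet, heavy and fixed: bright steel plate 84 x 214 mm, top face 20 mm above the bench, with two round steel posts, 20 mm diameter, rising 58 mm above the plate (tops 78 mm above the bench). Four screw heads 3 mm high near its corners. Origin: centre of the plate, at bench level; x across the plate, y along it; posts at x = 0, y = +55 mm (left) and -55 mm (right).
- post_left (a point): Centre of the top end of the left post (the one at +y of the magnet).
- post_right (a point): Centre of the top end of the right post (the one at -y of the magnet).
- spot_left (a point): Ring mark on the plate beside the left post: an engraved dark circle of 10 mm diameter with a centre dot, 21 mm from the post's axis toward -x of the magnet, on the plate's top face. Hidden while a coil sits on that post. z is up, square to the plate.
- spot_right (a point): The same ring mark beside the right post.
- tall_coil: The taller coil: fine copper winding (48 mm diameter) on a black bobbin with two flanges, 54 mm diameter, 4 mm thick; 50 mm high, 0.14 to 0.24 kg, bore 23 mm right through, two brass tags 8 mm high on the top flange. It may sit on either post, its underside on the plate. Origin: centre of its underside; z is its axis, up.
- short_coil: The shorter coil, on the other post: same bobbin diameter and bore but 30 mm high, wound with thicker wire. Origin: centre of its underside; z is its axis, up. It stays where it is.
- tray: Small loose aluminium tray 132 x 107 mm (x by y), rim 17 mm high; its flat inner floor is 2 mm above the bench and measures 100 x 66 mm between the feet of the sloping walls. Origin: centre of its underside.
- holder: Thermometer holder that does not move: a dark steel foot 104 x 72 mm with an aluminium sleeve that leans 25 degrees from upright toward the holder's -x (roughly toward the robot). Sleeve 21 mm outside, bore 12 mm, 112 mm long. Origin: centre of the foot on the bench.
- holder_mouth (a point): Centre of the sleeve's open upper end, about 116 mm above the bench.
- thermometer: Pale stick thermometer, 247 mm long, 0.13 kg, hung in the holder's sleeve. Origin: lower end of the bare stem, 12 mm above the face of the extended tip; z runs up the stem to the case; the stem's axis lies at x = 1, y = 2 mm. 17 mm collar, resting on the sleeve's mouth, at z = 93; case z = 125 to 235 mm, 35 mm wide along x, 20 to 24 thick along y. Clear of the sleeve once drawn 115 mm.
- case_grip (a point): Point on the stem's axis in the middle of the case, 185 mm above the origin along the thermometer's z: a good place to grip it across y. The case ends 50 mm above it.
- tip_face (a point): Centre of the flat end face (8.6 mm in diameter) of the sprung tip. With the tip fully out it lies 197 mm below case_grip along the thermometer's axis.
- sprung_tip (a joint): How far the sprung tip is pushed in, m: 0 fully out, 0.008 at its stop. It pushes back with 1 N at the start of its travel, 2.6 N half-way and 4.2 N at the stop; beyond that it is rigid.
- timer: White bench timer 74 x 71 x 18 mm behind the magnet; stays.
- stopper: Pale rubber stopper, 29 mm wide, 25 mm high, in front of the magnet; stays.
- pen: Red pen, 145 mm, lying near the bench's front edge; stays.
- screwdriver: Red-handled screwdriver, 194 mm, lying at the right front; stays.
- tape_roll: Roll of tape, 96 mm wide, 25 mm high, lying behind; stays.

How it is judged:
On the way, in this order (a step that is already met when the one before it is completed fails the run):
1. the taller coil is slid up clear of its post, upright (z of tall_coil in the frame of magnet above 0.079 m and angle between tall_coil's own z axis and vertical below 0.35 rad), for 0.05 s.
2. the taller coil stands upright in the tray, let go (z of tall_coil in the frame of tray between -0.003 and 0.008 m and x of tall_coil in the frame of tray between -0.045 and 0.045 m and y of tall_coil in the frame of tray between -0.03 and 0.03 m and angle between tall_coil's own z axis and vertical below 0.12 rad and contact force between the fingers and tall_coil below 0.1 N and linear speed of tall_coil below 0.02 m/s), for 0.2 s.
3. the thermometer is out of its holder, in the gripper (z of tip_face in the frame of holder above 0.1 m and contact force between the fingers and thermometer above 1 N), for 0.1 s.
At the end, for the whole second after the job is handed in: Tip face within 6 mm of the uncovered mark's centre, tip pushed in 1.5 to 6.5 mm, 0.7 to 8 N on the plate, thermometer within 6 degrees of upright, still, held by the fingers alone; taller coil let go, upright on the tray's floor (within 7 degrees); shorter coil on its post (all of step 2 and ((distance between tip_face and spot_left below 0.006 m and horizontal distance between short_coil and post_right below 0.006 m) or (distance between tip_face and spot_right below 0.006 m and horizontal distance between short_coil and post_left below 0.006 m)) and value of joint sprung_tip between 0.0015 and 0.0065 m and angle between thermometer's own z axis and vertical below 0.105 rad and contact force between thermometer and magnet between 0.7 and 8 N and contact force between the fingers and thermometer above 1 N and contact force between thermometer and holder below 0.1 N and linear speed of thermometer below 0.02 m/s and angle between short_coil's own z axis and vertical below 0.1 rad and height (world z) of short_coil below 0.026 m); the arm keeps its last pose, push and grip.
It fails at once if the taller coil is let go while more than 35 mm above the bench (height (world z) of tall_coil above 0.035 m and contact force between the fingers and tall_coil below 0.05 N).
It fails at once if the taller coil is tipped over (angle between tall_coil's own z axis and vertical above 0.6 rad).
It fails at once if the shorter coil is moved off its seat (distance of short_coil from where it was at the start of the episode above 0.012 m).
It fails at once if the thermometer is pressed hard against the magnet (over 20 N) (contact force between thermometer and magnet above 20 N).
It fails at once if another thing on the bench is moved by more than 40 mm (distance of any of timer, stopper, pen, screwdriver, tape_roll from where it was at the start of the episode above 0.04 m).
It also fails if it takes over 58 s, if anything falls off the work surface, if the arm or the gripper's body presses on something with over 40 N, if the wrist force passes 120 N, or if a joint passes its speed limit or range.

## Robot

A 6-joint arm with a two-finger parallel gripper is mounted at the origin on a cart in front of the work surface, level with it; the furniture and walls round the work are solid. World frame = base frame: x ahead of the robot, y to its left, z up, the work surface at z = 0. Lengths are in m, angles in rad, forces in N, time in s.
With the tool pointing down it reaches from about 0.375 to 0.75 m from the base axis. Payload 9 kg.
Tool frame: the origin (TCP) lies on the centre line of the jaws, within the pads' length; the fingertips stand 19 mm ahead of it and the grasp point (between the pads) is the TCP; z points along the fingers, y is the line along which they close (so a half turn about z gives the same grasp; the last joint's range is limited). The gripper opens to 85 mm and grips with 20 to 120 N. Pads are 22 mm wide; open, the fingers measure 114 mm over their backs; the gripper's body (76 mm by 85 mm) begins 54 mm behind the grasp point. The pads swing forward as they close: fully open they stand 13 mm farther back than shut.
Start: joints at [0.93, 0.104, 0.097, 1.564, 0, 1.353], TCP at [0.246, 0.547, 0.25] pointing down, gripper open.
Joint ranges: [-2.99, 2.99], [-0.84, 1.86], [-1.1, 1.16], [-1.84, 2.11], [-1.51, 1.56], [-3.14, 3.14]. Speed limits (rad/s): [2.22, 2.22, 2.57, 3.14, 3.14, 3.14].

## Interface

Orientations are given as [roll, pitch, yaw] about the fixed x, y, z axes, in that order (R = Rz(yaw) Ry(pitch) Rx(roll)).
In Python, from station import env gives the robot as it stands.
- The arm moves only by the tool shift_gripper, called after "Emit:" by a JSON object that holds its "api" and its "payload", one argument or row to a line. Schema: {"type":"object","properties":{"motion":{"type":"array","items":{"type":"array","items":{"type":"number"},"minItems":6,"maxItems":6},"minItems":1,"maxItems":8},"jaw":{"type":"number"},"squeeze":{"type":"number"},"only":{"type":"string"},"quiet":{"type":"boolean"},"lines":{"type":"string"}},"required":["motion"],"additionalProperties":false}. motion is a list of rows, 1 to 8 of them, each of 6 numbers: dx, dy, dz in shares of 500 mm (1.0 is 500 mm), then a rotation vector rx, ry, rz in normalised numbers (1 is pi/2 rad); each row is the pose to reach, as a shift and turn from the pose commanded when the call began, along the tool's axes at that moment; what a row does not reach only later rows make up. A row lasts 1/8 s, in which the tool goes at most 0.0625 m and 0.188 rad, less where a joint would pass 70% of its speed; a pose out of reach is approached as far as the arm can. jaw is the finger opening in m, set as the call begins (left out keeps the last). The fingers move at their own pace and stop on an object; squeeze is the grip in N (left out, the last holds). Time passes only in rows, so rows that do not move let the fingers close. The tool returns the time, the measured TCP pose, the force, the opening and the grip force at its end. only (a regular expression) keeps the lines of the reply that match it, lines (a string "A,B") keeps lines A to B, and quiet returns only ok. No shift or turn number may pass 1 either way. Input that does not fit is refused with a message, and nothing moves.
- env.get_obs(): the state, without advancing time (a new reading comes with each control period).
- env.camera(name): name is "scene" or "side" or "wrist"; returns a dict with "img" (420x560x3 uint8, red, green, blue), "z_map" (420x560 float32, m along the optical axis (not along the pixel's ray), 0 where there is no reading), "mtx" (3x3 intrinsics, pixels), "rvec" (rotation vector, rad) and "tvec" (3), from world to camera coordinates, as OpenCV has them. Camera axes: x right, y down, z forward; pixel columns grow to the right and rows downward; lengths in m; the calibration is good to about 2 mm. A picture is of the moment at which its call begins.
- env.finish_job(): hands the job in; it is judged then, once.
The state is a dict: "clock": time; "qpos": joint angles; "dq": joint speeds; "effort": joint torques, N m; "position": TCP position; "eef_rot": TCP orientation; "force": force on the tool from outside, world axes, zero at the start; "wrist_torque": the same for the moment, N m; "gripper_width": finger opening in m; "grasp_force": force on a finger pad.
Only numpy, scipy, OpenCV 4.12 (cv2) and the standard library are available. Lean on these libraries where they do the work, as an engineer would, in place of code of your own. Each camera call takes 0.05 s, during which the arm holds its last target. There are 200 camera calls.

## Working session

There is one attempt and no reset: what is moved stays moved. The work goes in short steps, Python scripts to look and compute and a tool call to move; the robot and the scene stay as the last step left them, time stands still between calls to the robot, and variables do not carry over. Pictures are saved under pics/ and viewed, at most 10 in all, crops included, and the job is handed in when it is done.

```bash
ls; mkdir -p pics
```

Create h.py:
```python
import numpy as np, cv2
from station import env
from scipy.spatial.transform import Rotation as R
def cam(n):
    c=env.camera(n); np.savez(f'/tmp/{n}.npz',**{k:np.asarray(v) for k,v in c.items()}); return c
def load(n): return np.load(f'/tmp/{n}.npz')
def cloud(c):
    z=c['z_map'].astype(float); h,w=z.shape; v,u=np.mgrid[:h,:w]; K=c['mtx']
    P=np.stack([(u-K[0,2])/K[0,0]*z,(v-K[1,2])/K[1,1]*z,z],-1)
    Rm=cv2.Rodrigues(np.asarray(c['rvec'],float))[0]; W=(P-np.asarray(c['tvec']).reshape(3))@Rm
    W[z==0]=np.nan; return W
def ray(c,u,v,h):
    K=c['mtx'];Rm=cv2.Rodrigues(np.asarray(c['rvec'],float))[0];t=np.asarray(c['tvec']).reshape(3)
    d=Rm.T@np.array([(u-K[0,2])/K[0,0],(v-K[1,2])/K[1,1],1]);o=-Rm.T@t
    return o+d*(h-o[2])/d[2]
def tool(dst,rpy=None):
    o=env.get_obs();r=R.from_euler('xyz',o['eef_rot'])
    return r.inv().apply(np.asarray(dst)-o['position'])
```

Run:
```python
from h import *
o=env.get_obs();print({k:np.round(v,3) for k,v in o.items()})
for n in('scene','side'):
    c=cam(n);cv2.imwrite(f'pics/{n}0.png',cv2.resize(c['img'][:,:,::-1],(800,600)))
    print(n,-cv2.Rodrigues(np.asarray(c['rvec'],float))[0].T@np.asarray(c['tvec']).reshape(3))
```

```text
pics
station.py
{'clock': np.float64(0.0), 'qpos': array([ 0.93 ,  0.105,  0.096,  1.564, -0.   ,  1.353]), 'dq': array([ 0.   , -0.001,  0.002,  0.001, -0.   ,  0.001]), 'effort': array([ 1.0000e-03, -5.5693e+01,  5.0364e+01,  1.7000e-02, -0.0000e+00,
        0.0000e+00]), 'position': array([0.246, 0.547, 0.249]), 'eef_rot': array([-3.14 , -0.   ,  2.719]), 'force': array([-0.343, -1.315,  0.404]), 'wrist_torque': array([ 0.014, -0.015,  0.018]), 'grasp_force': np.float64(0.0), 'gripper_width': np.float64(0.085)}
scene [-0.13542726 -0.33363306  0.92769422]
side [ 0.06846284 -1.10851571  0.85333066]
```

View pics/scene0.png

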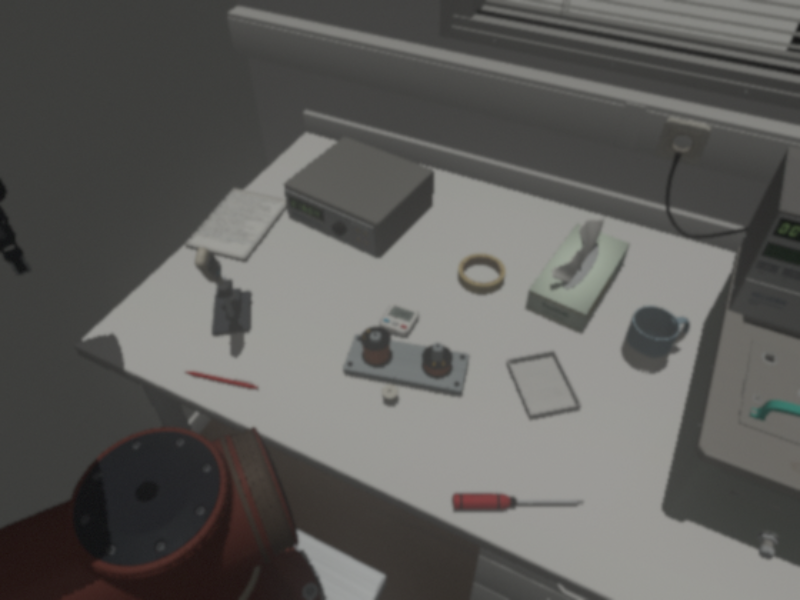

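View pics/side0.png

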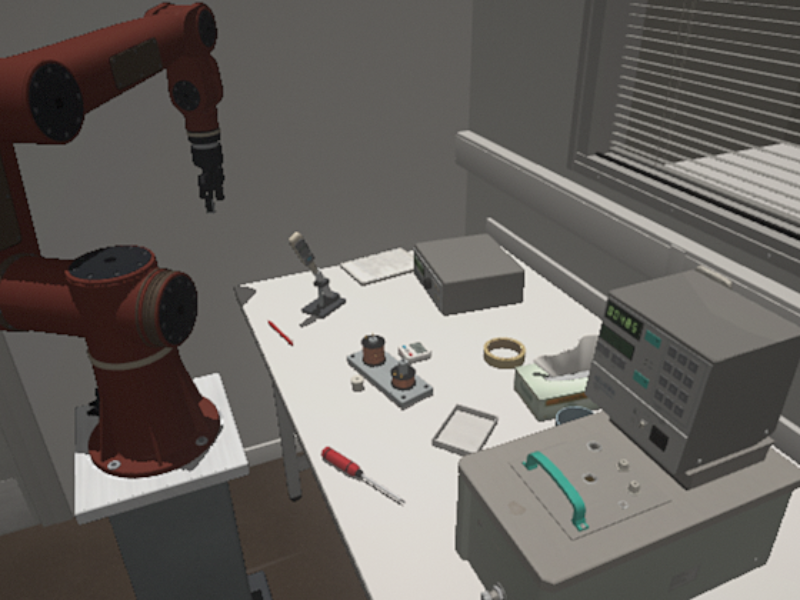

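The tall coil is on the left post (scene 376,345). The short coil is at (437,360), the tray at (543,385) and the holder at (232,312), with the thermometer leaning toward (205,260). Next I'll measure them from depth.

Create m.py:
```python
from h import *
for n in('scene','side'):
    c=load(n);W=cloud(c)
    s=.7
    def box(name,u0,v0,u1,v1,lo,hi,pr=True):
        A=W[int(v0*s):int(v1*s),int(u0*s):int(u1*s)].reshape(-1,3);A=A[(A[:,2]>lo)&(A[:,2]<hi)]
        if len(A)<5: print(n,name,'none',len(A));return
        r=cv2.minAreaRect((A[:,:2]*1000).astype(np.float32))
        print(n,name,len(A),'mean',A.mean(0).round(4),'min',A.min(0).round(3),'max',A.max(0).round(3),'rect',np.round(r[0]+r[1]+(r[2],),1))
    if n=='scene': B=dict(mag=(335,325,475,400),tray=(500,345,585,420),hold=(185,240,260,360))
    else: B=dict(mag=(340,330,440,410),tray=(425,400,505,460),hold=(280,225,350,325))
    box('bench',*B['tray'],-.02,.0015)
    box('plate',*B['mag'],.014,.026); box('flangeTall',*B['mag'],.066,.074)
    box('posttops',*B['mag'],.075,.082); box('shortflange',*B['mag'],.046,.055)
    box('tray',*B['tray'],.006,.03)
    box('foot',*B['hold'],.006,.03)
    for a in np.arange(.03,.24,.02): box('h%.2f'%a,*B['hold'],a,a+.02)
```

```bash
python3 m.py
```

```text
scene bench 1772 mean [ 5.695e-01 -2.516e-01 -5.000e-04] min [ 0.461 -0.338 -0.006] max [ 0.68  -0.159  0.001] rect [ 570.7 -254.8  177.8  152.5   20.4]
scene plate 1778 mean [ 0.4783 -0.0284  0.0199] min [ 0.398 -0.138  0.014] max [0.569 0.087 0.026] rect [481.4 -24.8 225.7 163.1  80.7]
scene flangeTall 261 mean [0.474  0.0194 0.0697] min [ 0.447 -0.088  0.066] max [0.501 0.055 0.074] rect [473.9 -16.7  53.4 143.2   0.7]
scene posttops 74 mean [ 0.4844 -0.0208  0.0774] min [ 0.463 -0.086  0.075] max [0.507 0.048 0.081] rect [483.8 -19.4  21.7 137.1  11.4]
scene shortflange 259 mean [ 0.4882 -0.063   0.0499] min [ 0.448 -0.105  0.046] max [0.525 0.044 0.055] rect [479.4 -30.3  49.9 155.6  20.2]
scene tray 395 mean [ 0.5529 -0.2569  0.0127] min [ 0.48  -0.328  0.006] max [ 0.628 -0.184  0.021] rect [ 554.5 -255.4  124.5   92.6   39.1]
scene foot 1108 mean [0.5085 0.383  0.0116] min [0.392 0.278 0.006] max [0.65  0.55  0.029] rect [502.1 415.5 275.5 159.7  31.3]
scene h0.03 36 mean [0.4504 0.3317 0.0391] min [0.438 0.325 0.03 ] max [0.476 0.342 0.05 ] rect [457.3 334.3  39.8  10.5  17.
[... 2967 characters left out ...]
133] max [0.437 0.317 0.149] rect [423.6 310.9  26.4  11.6   2.2]
side h0.15 34 mean [0.416  0.3027 0.1601] min [0.399 0.292 0.15 ] max [0.432 0.314 0.169] rect [415.4 304.2  33.1  15.1  19.6]
side h0.17 51 mean [0.4084 0.295  0.1799] min [0.388 0.287 0.17 ] max [0.43  0.308 0.19 ] rect [409.2 296.6  42.5  18.9   4. ]
side h0.19 51 mean [0.3994 0.29   0.2003] min [0.379 0.281 0.19 ] max [0.421 0.302 0.21 ] rect [400.4 290.5  41.6  14.8  13.1]
side h0.21 55 mean [0.3905 0.2851 0.2207] min [0.372 0.274 0.21 ] max [0.411 0.294 0.23 ] rect [391.7 284.   39.2  18.4   4.1]
side h0.23 37 mean [0.3878 0.2866 0.2364] min [0.372 0.273 0.23 ] max [0.403 0.295 0.246] rect [388.  288.7  31.9  19.4  27.4]
```

Create m2.py:
```python
from h import *
A=[cloud(load(n)).reshape(-1,3) for n in('scene','side')]
def sel(P,x0,x1,y0,y1,z0,z1):
    with np.errstate(invalid='ignore'): return P[(P[:,0]>x0)&(P[:,0]<x1)&(P[:,1]>y0)&(P[:,1]<y1)&(P[:,2]>z0)&(P[:,2]<z1)]
def rect(t,P):
    r=cv2.minAreaRect((P[:,:2]*1000).astype(np.float32));c=cv2.minEnclosingCircle((P[:,:2]*1000).astype(np.float32));print(t,len(P),'mean',P.mean(0).round(4),'rect',np.round(r[0]+r[1]+(r[2],),1),'circ',np.round(c[0]+(c[1],),1))
for i,P in enumerate(A+[np.vstack(A)]):
    print('---',i)
    rect('tallfl',sel(P,.43,.53,-.01,.07,.0665,.0735))
    rect('posts L',sel(P,.44,.53,0,.06,.0755,.0805)); rect('post R',sel(P,.46,.54,-.11,-.04,.0755,.0805))
    rect('shortfl',sel(P,.45,.54,-.12,-.04,.0465,.0535))
    rect('plate',sel(P,.39,.57,-.15,.1,.015,.0235))
    rect('rim',sel(P,.46,.65,-.34,-.17,.009,.025))
    rect('foot',sel(P,.4,.56,.26,.42,.008,.025))
Q=sel(np.vstack(A),.36,.44,.26,.33,.145,.225)
c=Q.mean(0);u,s,v=np.linalg.svd(Q-c);print('case',c,v,s)
q=(Q-c)@v.T;print(q.min(0),q.max(0))
```

```bash
python3 m2.py
```

```text
--- 0
tallfl 235 mean [0.4724 0.0275 0.0696] rect [473.7  29.3  52.8  52.6  62.6] circ [473.2  29.5  27.9]
posts L 33 mean [0.4731 0.0287 0.0775] rect [472.3  33.4  28.7  17.5  88.9] circ [473.4  34.3  15.5]
post R 30 mean [ 0.498  -0.0782  0.0774] rect [498.4 -78.8  16.6  14.7   7.9] circ [498.  -78.6   9.5]
shortfl 203 mean [ 0.4944 -0.0805  0.0498] rect [497.8 -78.6  50.2  52.1  23.4] circ [498.3 -78.2  27. ]
plate 1658 mean [ 0.4828 -0.0268  0.0195] rect [481.4 -24.8 225.7 163.2  80.6] circ [491.4 -24.4 114.9]
rim 311 mean [ 0.5513 -0.2566  0.0142] rect [ 554.5 -255.4  124.5   92.6   39.1] circ [ 553.7 -255.5   74. ]
foot 557 mean [0.4475 0.3296 0.0125] rect [452.8 336.4 104.9  71.3  33.9] circ [451.2 332.8  59.3]
--- 1
tallfl 98 mean [0.4745 0.0255 0.0708] rect [476.1  29.2  54.1  51.7   9.2] circ [478.1  28.6  28.9]
posts L 18 mean [0.4763 0.0275 0.0777] rect [478.9  29.8  26.1  16.6  47.4] circ [476.8  32.   13.9]
post R 19 mean [ 0.5009 -0.0806  0.0783] rect [501.6 -79.6  15.3  15.3  81.5] circ [500.6 -80.3   8.7]
shortfl 108 mean [ 0.4995 -0.0833  0.0505] rect [501.5 -79.6  
[... 647 characters left out ...]
99.4 -79.9   9.9]
shortfl 311 mean [ 0.4962 -0.0815  0.0501] rect [500.4 -78.9  52.2  54.   67.6] circ [500.5 -78.6  29.7]
plate 2412 mean [ 0.4844 -0.0303  0.0198] rect [481.8 -25.  225.9 164.8  82. ] circ [491.4 -24.4 114.9]
rim 574 mean [ 0.5532 -0.2553  0.0144] rect [ 555.7 -255.2  126.6   93.6   39.1] circ [ 554.8 -254.5   75.2]
foot 794 mean [0.4492 0.3283 0.0129] rect [454.7 335.  113.   78.5  36.4] circ [457.5 330.5  59.9]
case [0.40062509 0.2924942  0.18989016] [[-0.4713075  -0.26605483  0.84088291]
 [ 0.87393002 -0.01244536  0.48589241]
 [ 0.11880893 -0.96387755 -0.23837889]] [0.48728715 0.19645325 0.06772029]
[-0.05446992 -0.01800068 -0.01424556] [0.04672087 0.02255805 0.00978082]
```

Run:
```python
from h import *
for n,P in (('scene',[(507,357),(554,352),(579,408),(530,417)]),('side',[(466,404),(499,421),(475,454),(431,439)])):
    c=load(n); Q=np.array([ray(c,u*.7,v*.7,.014)[:2] for u,v in P]);print(n,Q.round(3).tolist(),Q.mean(0).round(4),np.linalg.norm(np.diff(Q,axis=0),axis=1).round(3),[np.degrees(np.arctan2(*d[::-1])).round(1) for d in np.diff(Q,axis=0)])
c=load('scene');print('stopper',ray(c,390*.7,395*.7,.02),'timer',ray(c,400*.7,320*.7,.01))
c=load('side');print('stopper',ray(c,358*.7,382*.7,.015))
for n in('scene','side'):
    c=load(n);a=c['img'][:,:,::-1]; b=a[235:305,345:415] if n=='scene' else a[275:325,295:357]
    cv2.imwrite(f'pics/t_{n}.png',cv2.resize(b,None,fx=5,fy=5,interpolation=cv2.INTER_CUBIC))
a=cv2.imread('pics/t_scene.png');b=cv2.imread('pics/t_side.png');o=np.zeros((350,700,3),np.uint8);o[:,:350]=a;o[:250,350:660]=b;cv2.imwrite('pics/tray.png',o)
```

```text
scene [[0.579, -0.182], [0.627, -0.255], [0.53, -0.327], [0.477, -0.26]] [ 0.5531 -0.256 ] [0.087 0.121 0.086] [np.float64(-56.3), np.float64(-143.0), np.float64(128.0)]
side [[0.594, -0.193], [0.627, -0.266], [0.539, -0.329], [0.483, -0.258]] [ 0.5607 -0.2615] [0.081 0.108 0.09 ] [np.float64(-65.5), np.float64(-144.8), np.float64(128.5)]
stopper [ 0.40940658 -0.0328794   0.02      ] timer [0.57624524 0.03141655 0.01      ]
stopper [ 0.41834765 -0.0313971   0.015     ]
```

View pics/tray.png

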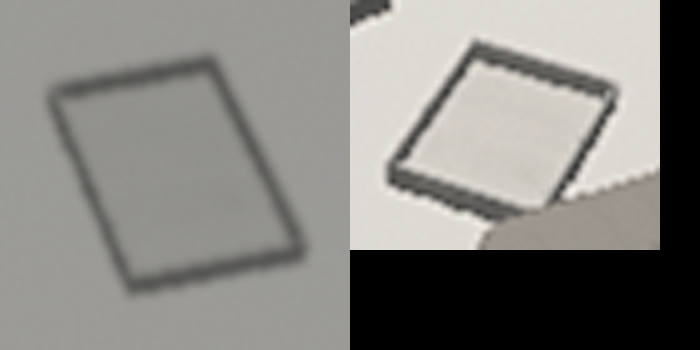

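Tray centre is about (0.5545,-0.2555), with its long axis at about 38.5°. The left post is at (0.475,0.0285). I'll go up and over to the coil, clearing the thermometer top.

Units first: shifts go in shares of 500 mm and turns go in shares of pi/2 rad. So -0.42 m / 0.5 = -0.84, -0.06 m / 0.5 = -0.12, 0.475 rad / 1.5708 = 0.3024.

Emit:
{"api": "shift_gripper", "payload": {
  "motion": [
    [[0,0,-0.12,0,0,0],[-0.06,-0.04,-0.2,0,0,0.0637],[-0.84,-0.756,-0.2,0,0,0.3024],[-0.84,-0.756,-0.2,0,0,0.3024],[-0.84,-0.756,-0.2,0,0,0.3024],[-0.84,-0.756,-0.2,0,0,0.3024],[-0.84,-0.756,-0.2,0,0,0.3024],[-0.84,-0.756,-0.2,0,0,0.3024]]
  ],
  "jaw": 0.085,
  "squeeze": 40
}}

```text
refused: motion[0]: the value is too long (schema: maxItems 6). Nothing was moved.
```

The call was refused and nothing moved: it wants a list of rows, each a list of 6 numbers. Same move again in that form.

Emit:
{"api": "shift_gripper", "payload": {
  "motion": [
    [0,0,-0.12,0,0,0],
    [-0.06,-0.04,-0.2,0,0,0.0637],
    [-0.84,-0.756,-0.2,0,0,0.3024],
    [-0.84,-0.756,-0.2,0,0,0.3024],
    [-0.84,-0.756,-0.2,0,0,0.3024],
    [-0.84,-0.756,-0.2,0,0,0.3024],
    [-0.84,-0.756,-0.2,0,0,0.3024],
    [-0.84,-0.756,-0.2,0,0,0.3024]
  ],
  "jaw": 0.085,
  "squeeze": 40
}}

```text
clock: 1.1
position: [0.4135, 0.1701, 0.3501]
eef_rot: [3.141, -0.0, 2.244]
force: [1.0, 0.4, -0.1]
gripper_width: 0.0847
grasp_force: 0.0
```

Create go.py:
```python
import sys
from h import *
a=[float(x) for x in sys.argv[1:]]
o=env.get_obs();r=R.from_euler('xyz',o['eef_rot']);t=R.from_euler('xyz',a[3:6])
print('t',round(float(o['clock']),2),'pos',o['position'].round(4),'rpy',np.round(o['eef_rot'],3))
print('shift',r.inv().apply(np.array(a[:3])-o['position']).round(4),'rot',(r.inv()*t).as_rotvec().round(3))
```

```bash
python3 go.py .475 .0285 .25 3.1416 0 2.244
```

```text
t 1.1 pos [0.4135 0.1701 0.3501] rpy [ 3.141 -0.     2.244]
shift [-0.1491 -0.0403  0.1001] rot [ 0. -0.  0.]
```

In the tool's units: -0.149 m / 0.5 = -0.298, 0.1 m / 0.5 = 0.2.

Emit:
{"api": "shift_gripper", "payload": {
  "motion": [
    [-0.298,-0.08,0.2,0,0,0],
    [-0.298,-0.08,0.2,0,0,0],
    [-0.298,-0.08,0.2,0,0,0],
    [-0.298,-0.08,0.2,0,0,0],
    [-0.298,-0.08,0.2,0,0,0]
  ]
}}

```text
clock: 1.72
position: [0.4746, 0.0308, 0.2505]
eef_rot: [-3.142, -0.001, 2.243]
force: [-0.1, 0.2, 1.0]
gripper_width: 0.0847
grasp_force: 0.0
```

Run:
```python
from h import *
c=cam('wrist');cv2.imwrite('pics/w1.png',cv2.resize(c['img'][:,:,::-1],(800,600)))
W=cloud(c).reshape(-1,3);o=env.get_obs();print(o['position'],o['eef_rot'])
from m2 import sel,rect
try: rect('tall',sel(W,.43,.53,-.01,.07,.0665,.0735))
except Exception as e: print(e)
try: rect('postR',sel(W,.46,.54,-.11,-.04,.075,.081)); rect('short',sel(W,.45,.54,-.12,-.04,.0465,.0535));rect('plate',sel(W,.39,.57,-.15,.1,.015,.0235))
except Exception as e: print(e)
```

```text
[0.47479869 0.03117096 0.25101129] [3.14094417e+00 3.03463264e-04 2.24430047e+00]
--- 0
tallfl 235 mean [0.4724 0.0275 0.0696] rect [473.7  29.3  52.8  52.6  62.6] circ [473.2  29.5  27.9]
posts L 33 mean [0.4731 0.0287 0.0775] rect [472.3  33.4  28.7  17.5  88.9] circ [473.4  34.3  15.5]
post R 30 mean [ 0.498  -0.0782  0.0774] rect [498.4 -78.8  16.6  14.7   7.9] circ [498.  -78.6   9.5]
shortfl 203 mean [ 0.4944 -0.0805  0.0498] rect [497.8 -78.6  50.2  52.1  23.4] circ [498.3 -78.2  27. ]
plate 1658 mean [ 0.4828 -0.0268  0.0195] rect [481.4 -24.8 225.7 163.2  80.6] circ [491.4 -24.4 114.9]
rim 311 mean [ 0.5513 -0.2566  0.0142] rect [ 554.5 -255.4  124.5   92.6   39.1] circ [ 553.7 -255.5   74. ]
foot 557 mean [0.4475 0.3296 0.0125] rect [452.8 336.4 104.9  71.3  33.9] circ [451.2 332.8  59.3]
--- 1
tallfl 98 mean [0.4745 0.0255 0.0708] rect [476.1  29.2  54.1  51.7   9.2] circ [478.1  28.6  28.9]
posts L 18 mean [0.4763 0.0275 0.0777] re
[... 1283 characters left out ...]
irc [457.5 330.5  59.9]
case [0.40062509 0.2924942  0.18989016] [[-0.4713075  -0.26605483  0.84088291]
 [ 0.87393002 -0.01244536  0.48589241]
 [ 0.11880893 -0.96387755 -0.23837889]] [0.48728715 0.19645325 0.06772029]
[-0.05446992 -0.01800068 -0.01424556] [0.04672087 0.02255805 0.00978082]
tall 1677 mean [0.4762 0.0301 0.0698] rect [476.7  29.6  52.9  52.1  39.9] circ [476.9  29.3  26.9]
postR 197 mean [ 0.5014 -0.0765  0.0773] rect [501.7 -76.8  17.6  17.4  37.6] circ [501.5 -76.9   9.4]
short 1036 mean [ 0.5003 -0.0731  0.0498] rect [501.9 -77.2  52.4  52.9  38.8] circ [502.  -77.6  27. ]
plate 7969 mean [ 0.4903 -0.0069  0.0196] rect [483.9 -23.1 226.3 161.4  82.3] circ [494.3 -22.8 114.9]
```

View pics/w1.png

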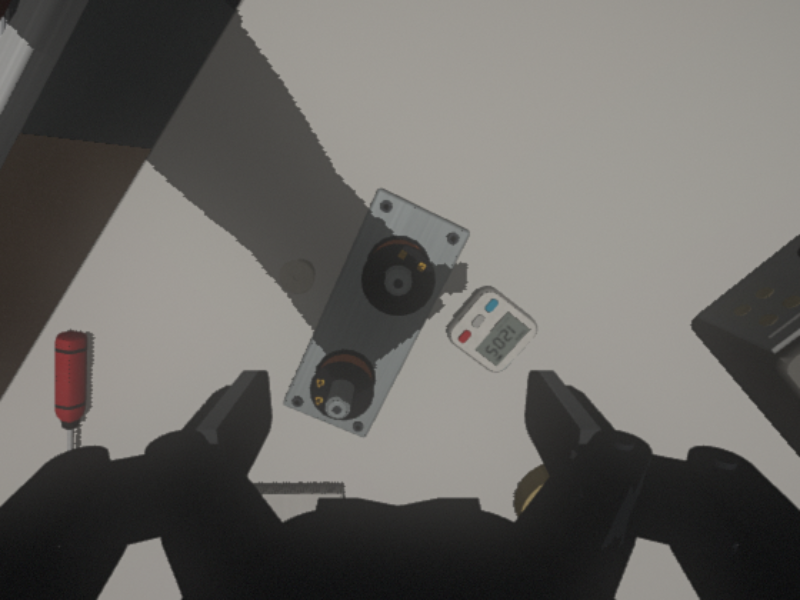

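The wrist view shows the tall coil at (398,275), centred between the fingers. All three cameras put it at about (0.476,0.029), so I'll descend.

```bash
sed -i 's/^for i,P/if __name__=="__main__":\n  pass\nfor i,P/' m2.py
```

Run:
```python
s=open('m2.py').read().split('if __name__')[0]
open('m2.py','w').write(s)
```

```bash
python3 go.py .476 .0292 .12 3.1416 0 2.244; python3 -c "
from station import env
print(env.get_obs()['dq'])"
```

```text
t 1.77 pos [0.4748 0.0312 0.251 ] rpy [3.141 0.    2.244]
shift [-0.0023 -0.0004  0.131 ] rot [0.001 0.    0.   ]
[ 0.01425284 -0.00850796  0.00811042 -0.00188127  0.00075708 -0.00024599]
```

In the tool's units: 0.13 m / 0.5 = 0.26, -0.001 m / 0.5 = -0.002.

Emit:
{"api": "shift_gripper", "payload": {
  "motion": [
    [-0.002,0,0.12,0,0,0],
    [-0.002,0,0.23,0,0,0],
    [-0.002,0,0.26,0,0,0],
    [-0.002,0,0.26,0,0,0],
    [-0.002,0,0.26,0,0,0]
  ]
}}

```text
clock: 2.4
position: [0.477, 0.0298, 0.123]
eef_rot: [3.139, 0.003, 2.244]
force: [0.8, -0.1, -0.4]
gripper_width: 0.0851
grasp_force: 0.0
```

```bash
python3 go.py .476 .0292 .043 3.1416 0 2.244
```

```text
t 2.4 pos [0.477  0.0298 0.123 ] rpy [3.139e+00 3.000e-03 2.244e+00]
shift [ 0.0004 -0.0013  0.08  ] rot [0.002 0.003 0.   ]
```

In the tool's units: 0.079 m / 0.5 = 0.158, 0.07 m / 0.5 = 0.14.

Emit:
{"api": "shift_gripper", "payload": {
  "motion": [
    [0,-0.002,0.08,0,0,0],
    [0,-0.002,0.14,0,0,0],
    [0,-0.002,0.158,0,0,0],
    [0,-0.002,0.158,0,0,0],
    [0,-0.002,0.158,0,0,0]
  ]
}}

```text
clock: 3.02
position: [0.4759, 0.029, 0.0432]
eef_rot: [3.14, 0.002, 2.244]
force: [0.2, -0.2, 0.7]
gripper_width: 0.0847
grasp_force: 0.0
```

```bash
python3 go.py .476 .0292 .043 3.1416 0 2.244
```

```text
t 3.02 pos [0.4759 0.029  0.0432] rpy [3.140e+00 2.000e-03 2.244e+00]
shift [0.0001 0.0002 0.0002] rot [ 0.002  0.002 -0.   ]
```

Emit:
{"api": "shift_gripper", "payload": {
  "motion": [
    [0,0,0,0,0,0],
    [0,0,0,0,0,0],
    [0,0,0,0,0,0],
    [0,0,0,0,0,0],
    [0,0,0,0,0,0],
    [0,0,0,0,0,0],
    [0,0,0,0,0,0],
    [0,0,0,0,0,0]
  ],
  "jaw": 0.03,
  "squeeze": 40
}}

```text
clock: 4.03
position: [0.4752, 0.0292, 0.0423]
eef_rot: [3.141, 0.001, 2.244]
force: [-1.8, 1.4, 7.2]
gripper_width: 0.0489
grasp_force: 40.0
```

```bash
python3 go.py .476 .0292 .043 3.1416 0 2.244
```

```text
t 4.03 pos [0.4752 0.0292 0.0423] rpy [3.141e+00 1.000e-03 2.244e+00]
shift [-0.0004  0.0006 -0.0007] rot [ 0.001  0.001 -0.   ]
```

In the tool's units: -0.1 m / 0.5 = -0.2, -0.085 m / 0.5 = -0.17.

Emit:
{"api": "shift_gripper", "payload": {
  "motion": [
    [0,0,-0.02,0,0,0],
    [0,0,-0.05,0,0,0],
    [0,0,-0.08,0,0,0],
    [0,0,-0.11,0,0,0],
    [0,0,-0.14,0,0,0],
    [0,0,-0.17,0,0,0],
    [0,0,-0.2,0,0,0],
    [0,0,-0.2,0,0,0]
  ],
  "squeeze": 50
}}

```text
clock: 5.03
position: [0.4755, 0.029, 0.1427]
eef_rot: [3.14, 0.002, 2.244]
force: [-0.4, 0.3, -1.5]
gripper_width: 0.0483
grasp_force: 51.9
```

```bash
python3 go.py .5545 -.2555 .142 3.1416 0 2.244
```

Run:
```python
from h import *
c=cam('side');cv2.imwrite('pics/s2.png',cv2.resize(c['img'][120:330,180:460,::-1],(800,600)))
```

```text
t 5.03 pos [0.4755 0.029  0.1427] rpy [3.140e+00 2.000e-03 2.244e+00]
shift [-0.2717 -0.1155  0.001 ] rot [ 0.001  0.002 -0.   ]
```

View pics/s2.png

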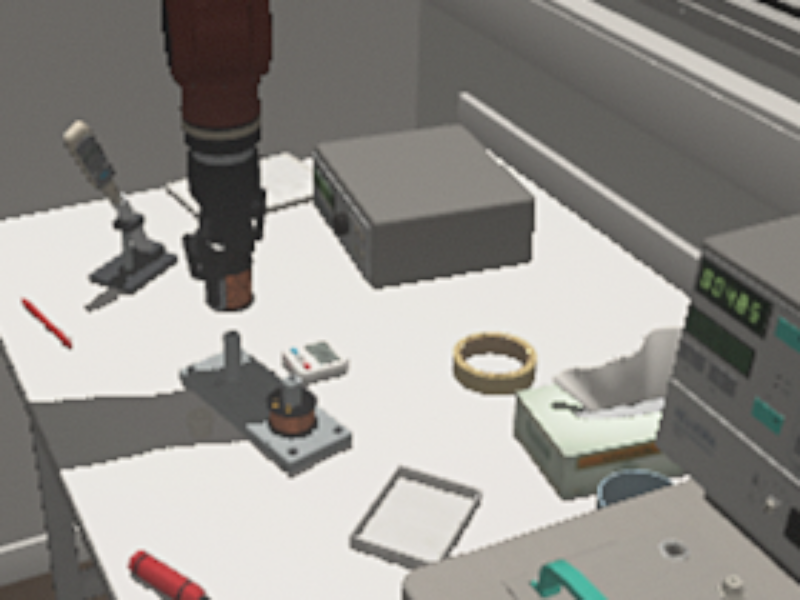

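The coil is gripped upright and the post is clear. Next I'll move over the tray.

In the tool's units: -0.2717 m / 0.5 = -0.5434, -0.26 m / 0.5 = -0.52.

Emit:
{"api": "shift_gripper", "payload": {
  "motion": [
    [-0.06,-0.024,0,0,0,0],
    [-0.16,-0.07,0,0,0,0],
    [-0.26,-0.112,0,0,0,0],
    [-0.36,-0.154,0,0,0,0],
    [-0.46,-0.196,0,0,0,0],
    [-0.52,-0.22,0,0,0,0],
    [-0.5434,-0.231,0,0,0,0],
    [-0.5434,-0.231,0,0,0,0]
  ]
}}

```text
clock: 6.08
position: [0.5533, -0.2551, 0.1405]
eef_rot: [-3.141, -0.002, 2.243]
force: [0.9, 0.1, -2.5]
gripper_width: 0.0484
grasp_force: 52.0
```

Emit:
{"api": "shift_gripper", "payload": {
  "motion": [
    [0,0,0,0,0,0],
    [0,0,0,0,0,0]
  ]
}}

```text
clock: 6.32
position: [0.5537, -0.2541, 0.1414]
eef_rot: [3.141, -0.0, 2.245]
force: [0.2, -0.4, -1.8]
gripper_width: 0.0491
grasp_force: 52.0
```

Run:
```python
from h import *
from m2 import sel,rect
c=cam('wrist');cv2.imwrite('pics/w3.png',c['img'][:,:,::-1])
W=cloud(c).reshape(-1,3)
P=sel(W,.46,.66,-.36,-.16,.009,.025)
print(len(P)); rect('rim',P) if len(P)>5 else 0
```

```bash
python3 go.py .555 -.2553 .0255 3.1416 0 2.244
```

```text
1278
rim 1278 mean [ 0.545  -0.2393  0.0152] rect [ 556.1 -254.5  120.4   88.3   39.1] circ [ 556.2 -254.5   74. ]
t 6.38 pos [ 0.5538 -0.2543  0.1415] rpy [3.141 0.    2.245]
shift [-0.0016  0.0003  0.116 ] rot [0.    0.    0.001]
```

View pics/w3.png

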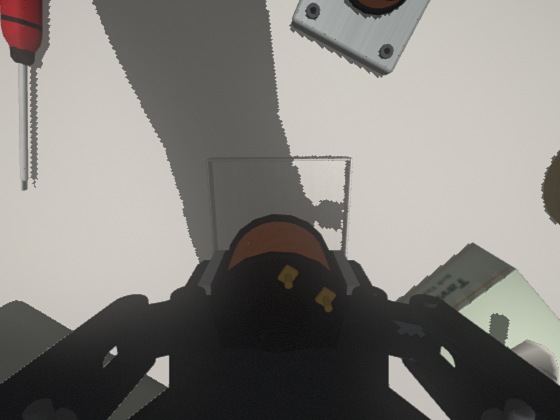

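Wrist view: the coil is centred over the tray, whose far edge runs (210,158)–(350,158). Tray centre is (0.556,-0.2545), as expected. I'll lower the coil.

In the tool's units: 0.112 m / 0.5 = 0.224, 0.109 m / 0.5 = 0.218.

Emit:
{"api": "shift_gripper", "payload": {
  "motion": [
    [-0.002,0.002,0.06,0,0,0],
    [-0.002,0.002,0.12,0,0,0],
    [-0.002,0.002,0.17,0,0,0],
    [-0.002,0.002,0.2,0,0,0],
    [-0.002,0.002,0.218,0,0,0],
    [-0.002,0.002,0.224,0,0,0],
    [-0.002,0.002,0.224,0,0,0],
    [-0.002,0.002,0.224,0,0,0]
  ]
}}

```text
clock: 7.38
position: [0.5556, -0.2557, 0.0301]
eef_rot: [3.141, 0.001, 2.244]
force: [-0.6, -0.2, -2.0]
gripper_width: 0.0481
grasp_force: 52.0
```

```bash
python3 go.py .5555 -.2548 .024 3.1416 0 2.244
```

```text
t 7.38 pos [ 0.5556 -0.2557  0.0301] rpy [3.141e+00 1.000e-03 2.244e+00]
shift [0.0008 0.0005 0.0061] rot [ 0.     0.001 -0.   ]
```

Emit:
{"api": "shift_gripper", "payload": {
  "motion": [
    [0,0,0.004,0,0,0],
    [0,0,0.006,0,0,0],
    [0,0,0.008,0,0,0],
    [0,0,0.01,0,0,0],
    [0,0,0.011,0,0,0],
    [0,0,0.011,0,0,0]
  ]
}}

```text
clock: 8.12
position: [0.5551, -0.2554, 0.0245]
eef_rot: [-3.142, 0.0, 2.244]
force: [-3.6, 1.9, 5.8]
gripper_width: 0.0484
grasp_force: 52.3
```

Contact: the force reads +5.8 N, where it was -2 N. Releasing.

Emit:
{"api": "shift_gripper", "payload": {
  "motion": [
    [0,0,0,0,0,0],
    [0,0,0,0,0,0],
    [0,0,0,0,0,0],
    [0,0,0,0,0,0],
    [0,0,0,0,0,0]
  ],
  "jaw": 0.066
}}

```text
clock: 8.75
position: [0.5551, -0.2554, 0.0237]
eef_rot: [3.141, -0.0, 2.244]
force: [0.9, 1.1, 0.1]
gripper_width: 0.0661
grasp_force: 0.0
```

Emit:
{"api": "shift_gripper", "payload": {
  "motion": [
    [0,0,-0.02,0,0,0],
    [0,0,-0.06,0,0,0],
    [0,0,-0.14,0,0,0],
    [0,0,-0.24,0,0,0],
    [0,0,-0.36,0,0,0],
    [0,0,-0.48,0,0,0],
    [0,0,-0.6,0,0,0],
    [0,0,-0.62,0,0,0]
  ]
}}

```text
clock: 9.75
position: [0.556, -0.256, 0.3408]
eef_rot: [3.139, 0.009, 2.244]
force: [0.3, -0.5, 0.1]
gripper_width: 0.066
grasp_force: 0.0
```

Create th.py:
```python
from h import *
from m2 import sel,rect
cs=[cam(n) for n in('scene','side')]
A=[cloud(c).reshape(-1,3) for c in cs]
for P in A+[np.vstack(A)]:
    # stick: fit axis through case+stem
    Q=sel(P,.35,.45,.26,.34,.125,.26)
    H=np.arange(.13,.235,.01)
    C=np.array([sel(Q,0,1,0,1,h,h+.01).mean(0) for h in H if len(sel(Q,0,1,0,1,h,h+.01))>2])
    m=C[:,2]>.15; f=[np.polyfit(C[m,2],C[m,i],1) for i in(0,1)]
    print('surf line dx/dz,dy/dz',f[0][0].round(3),f[1][0].round(3),'at z=.19',np.polyval(f[0],.19).round(4),np.polyval(f[1],.19).round(4),'top z',Q[:,2].max().round(4))
    F=sel(P,.39,.56,.26,.42,.008,.025)
    rect('foot',F)
    rect('tall',sel(P,.5,.61,-.31,-.2,.046,.057))
```

```bash
python3 th.py
```

```text
surf line dx/dz,dy/dz -0.399 -0.233 at z=.19 0.398 0.2924 top z 0.2457
foot 576 mean [0.4458 0.3296 0.0121] rect [451.6 335.9 105.1  72.4  35. ] circ [452.4 334.6  60.7]
tall 268 mean [ 0.553  -0.2562  0.0514] rect [ 553.3 -255.2   52.8   50.6   17.5] circ [ 553.2 -255.    27.7]
surf line dx/dz,dy/dz -0.403 -0.246 at z=.19 0.4037 0.2933 top z 0.2444
foot 240 mean [0.4503 0.3255 0.0135] rect [455.8 330.2 110.5  86.2  35.2] circ [453.7 329.9  60.9]
tall 188 mean [ 0.5543 -0.2582  0.0526] rect [ 556.1 -257.3   52.9   52.8   35.5] circ [ 556.6 -256.8   28.4]
surf line dx/dz,dy/dz -0.409 -0.238 at z=.19 0.4006 0.2929 top z 0.2457
foot 816 mean [0.4471 0.3284 0.0125] rect [455.7 330.3 110.7  86.1  35. ] circ [453.1 334.8  61.1]
tall 456 mean [ 0.5535 -0.257   0.0519] rect [ 555.1 -256.7   53.5   55.1   22.2] circ [ 554.3 -255.9   28.8]
```

The coil stands in the tray with its top at z=0.052. Now I'll move to a standoff along the thermometer's axis.

Create ax.py:
```python
import sys
from h import *
def pose(az,lean,g,back):
    az,lean=np.radians(az),np.radians(lean)
    tz=np.array([-np.sin(lean)*np.cos(az),-np.sin(lean)*np.sin(az),np.cos(lean)])
    z=-tz;y=np.array([-np.sin(az),np.cos(az),0]);x=np.cross(y,z)
    return R.from_matrix(np.c_[x,y,z]),np.array(g)+back*tz
if __name__=='__main__':
    a=[float(v) for v in sys.argv[1:]]
    t,p=pose(a[0],a[1],a[2:5],a[5])
    o=env.get_obs();r=R.from_euler('xyz',o['eef_rot'])
    print('t',round(float(o['clock']),2),'pos',o['position'].round(4),'goal',p.round(4),'qpos',o['qpos'].round(2))
    print('shift',r.inv().apply(p-o['position']).round(4),'rot',(r.inv()*t).as_rotvec().round(4))
```

```bash
python3 ax.py 31 25 .397 .3 .199 .13
```

```text
t 9.85 pos [ 0.5555 -0.2557  0.3364] goal [0.3499 0.2717 0.3168] qpos [-0.65  0.18  0.33  1.72  0.    0.25]
shift [0.5407 0.168  0.0177] rot [-0.3153 -0.3541 -1.4137]
```

In the tool's units: 0.45 m / 0.5 = 0.9, 0.22 m / 0.5 = 0.44, -0.25 rad / 1.5708 = -0.1592.

Emit:
{"api": "shift_gripper", "payload": {
  "motion": [
    [0.08,0.02,-0.04,-0.0127,-0.0127,-0.0637],
    [0.2,0.06,-0.06,-0.0318,-0.0382,-0.1592],
    [0.32,0.1,-0.06,-0.0573,-0.0637,-0.2674],
    [0.44,0.14,-0.06,-0.0828,-0.0891,-0.3692],
    [0.56,0.18,-0.06,-0.1082,-0.121,-0.4775],
    [0.68,0.22,-0.06,-0.1273,-0.1464,-0.5857],
    [0.8,0.25,-0.06,-0.1528,-0.1719,-0.6875],
    [0.9,0.28,-0.04,-0.1783,-0.1974,-0.7958]
  ],
  "jaw": 0.06
}}

```text
clock: 10.85
position: [0.3887, 0.1877, 0.3548]
eef_rot: [3.099, 0.38, -2.775]
force: [-3.1, 12.4, 19.1]
gripper_width: 0.0597
grasp_force: 0.0
```

```bash
python3 ax.py 31 25 .397 .3 .199 .13
```

```text
t 10.85 pos [0.3887 0.1877 0.3548] goal [0.3499 0.2717 0.3168] qpos [ 0.03 -0.84 -0.5   1.57  0.16 -0.32]
shift [0.0198 0.0908 0.0369] rot [-0.0267 -0.0525 -0.1609]
```

J2 is at its limit with the full 25° lean. I'll use a nearly vertical tool (8° lean) instead. The case can sit tilted in the pads, and I'll stand it upright later.

```bash
python3 ax.py 31 8 .394 .298 .206 .13
```

```text
t 10.85 pos [0.3887 0.1877 0.3548] goal [0.3785 0.2887 0.3347] qpos [ 0.03 -0.84 -0.5   1.57  0.16 -0.32]
shift [-0.0173  0.0966  0.0327] rot [-0.0026  0.2435 -0.1635]
```

In the tool's units: 0.0966 m / 0.5 = 0.1932, 0.09 m / 0.5 = 0.18, 0.2435 rad / 1.5708 = 0.155.

Emit:
{"api": "shift_gripper", "payload": {
  "motion": [
    [0,0.04,0,0,0.0637,-0.0318],
    [-0.02,0.12,0.02,0,0.1273,-0.0637],
    [-0.034,0.18,0.04,0,0.155,-0.1019],
    [-0.034,0.1932,0.04,0,0.155,-0.1019],
    [-0.034,0.1932,0.04,0,0.155,-0.1019],
    [-0.034,0.1932,0.04,0,0.155,-0.1019]
  ]
}}

```text
clock: 11.6
position: [0.3756, 0.2838, 0.3481]
eef_rot: [-3.139, 0.141, -2.611]
force: [-0.3, -1.0, -0.1]
gripper_width: 0.06
grasp_force: 0.0
```

```bash
python3 ax.py 31 8 .394 .298 .206 .13
```

Run:
```python
from h import *
c=cam('wrist');cv2.imwrite('pics/w4.png',cv2.resize(c['img'][:,:,::-1],(800,600)))
```

```text
t 11.6 pos [0.3756 0.2838 0.3481] goal [0.3785 0.2887 0.3347] qpos [ 0.35 -0.42 -0.2   1.65  0.02 -0.17]
shift [-0.003   0.0028  0.0139] rot [-0.0038  0.0013 -0.0107]
```

View pics/w4.png

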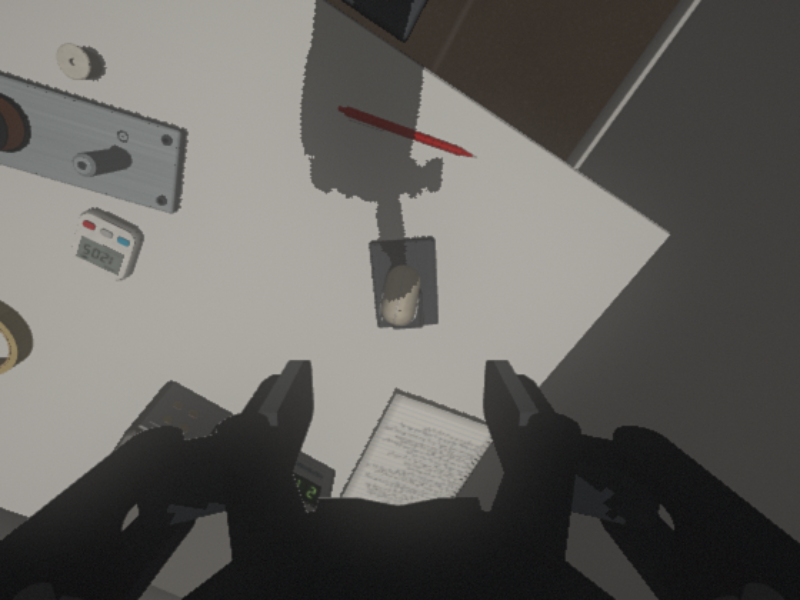

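Wrist view: the thermometer's case end is at (401,297), between the jaw lines. The ring mark is visible at (123,135) and the left post at (83,163). Measuring both.

Run:
```python
from h import *
from m2 import sel,rect
c=load('wrist');P=cloud(c).reshape(-1,3)
for h in np.arange(.14,.25,.015):
    Q=sel(P,.34,.46,.25,.36,h,h+.015)
    if len(Q)>8: rect('h%.3f'%h,Q)
rect('foot',sel(P,.39,.56,.26,.42,.008,.016))
rect('mouth',sel(P,.40,.48,.28,.37,.09,.13)) if len(sel(P,.40,.48,.28,.37,.09,.13))>5 else 0
rect('postL',sel(P,.45,.51,.0,.06,.074,.081))
print('spot',ray(c,123*.7,135*.7,.02),'postLtop',ray(c,83*.7,162*.7,.078))
cv2.imwrite('pics/w5.png',cv2.resize(c['img'][70:245,0:325,::-1],None,fx=2.4,fy=2.4,interpolation=cv2.INTER_CUBIC))
print(env.get_obs()['position'],env.get_obs()['dq'].round(3))
```

```text
h0.200 11 mean [0.4    0.3026 0.2088] rect [396.5 297.5  38.5  21.4  21.5] circ [396.5 295.8  20.8]
h0.215 165 mean [0.3832 0.2874 0.2259] rect [389.7 293.4  42.1  24.1  16.4] circ [389.3 294.9  21.4]
h0.230 786 mean [0.3857 0.2901 0.2369] rect [388.3 291.7  35.6  19.6  17.4] circ [388.2 292.1  17.8]
foot 1559 mean [0.4401 0.3317 0.0108] rect [454.5 337.3 103.3  71.8  34.5] circ [454.1 337.1  60.4]
mouth 8 mean [0.4385 0.3369 0.1163] rect [438.6 337.1   7.    1.2   8.3] circ [438.7 336.5   3.5]
postL 216 mean [0.4754 0.0309 0.077 ] rect [476.2  30.4  19.3  18.4  26.4] circ [476.4  29.9  10.2]
spot [0.45529455 0.02500603 0.02      ] postLtop [0.4736411  0.03005788 0.078     ]
[0.37574672 0.28377051 0.34829323] [-0.001 -0.     0.006 -0.001 -0.     0.001]
```

View pics/w5.png

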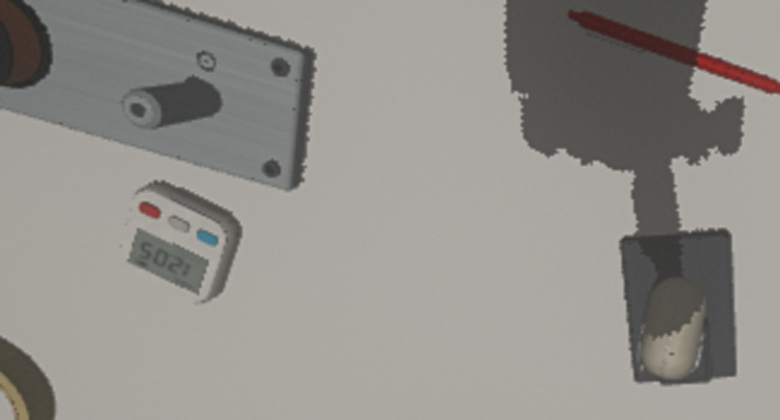

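Run:
```python
from h import *
from m2 import sel
from ax import pose
N=('scene','side','wrist');Cs=[cloud(load(n)).reshape(-1,3) for n in N]
off={'wrist':(-.0005,-.0003,0),'scene':(.0015,.0007,0),'side':(-.0005,.0007,0)}
g0=np.array([.397,.3,.2])
for az in(30,34.5,39):
    r,_=pose(az,25,g0,0);M=r.as_matrix()
    D=[];
    for n,P in zip(N,Cs):
        Q=sel(P,.34,.47,.24,.36,.13,.26)+np.array(off[n]);q=(Q-g0)@M   # tool x,y,z(-axis)
        D.append(q)
    A=np.vstack(D)
    m=(A[:,2]<.045)&(abs(A[:,0])<.04)&(abs(A[:,1])<.04)
    rc=cv2.minAreaRect((A[m,:2]*1000).astype(np.float32));print(az,'all',np.round(rc[0]+rc[1]+(rc[2],),1),'top',(-A[m,2].min()*1000).round(1))
    for n,q in zip(N,D):
        print('   ',n,end=' ')
        for lo,hi in((-.055,-.03),(-.03,0),(0,.03),(.03,.045),(.08,.11)):
            k=q[(q[:,2]>lo)&(q[:,2]<hi)]
            if len(k)>5: print((lo,hi),len(k),'x %.0f..%.0f y %.0f..%.0f'%(*(np.percentile(k[:,0],[2,98])*1e3),*(np.percentile(k[:,1],[2,98])*1e3)),end=' | ')
        print()
    if az==34.5: np.save('/tmp/cs.npy',A[m]); S=A[m]; lab=np.concatenate([[i]*len(d) for i,d in enumerate(D)])[m]
I=np.full((500,600,3),255,np.uint8)
for p,l in zip(S,lab):
    if -.04<p[2]<.04: cv2.circle(I,(int(300+p[0]*8000),int(250+p[1]*8000)),2,[(0,0,255),(0,160,0),(255,0,0)][l],-1)
cv2.imwrite('pics/cs.png',I)
```

```text
30 all [-1.1 -4.5 38.  27.8  7.8] top 45.9
    scene (-0.055, -0.03) 115 x -14..16 y -13..6 | (-0.03, 0) 82 x -12..17 y -15..6 | (0, 0.03) 65 x -14..16 y -15..4 | (0.03, 0.045) 27 x -13..14 y -13..8 | 
    side (-0.055, -0.03) 48 x -13..17 y -14..1 | (-0.03, 0) 77 x -15..17 y -17..4 | (0, 0.03) 60 x -15..15 y -17..3 | (0.03, 0.045) 31 x -15..13 y -14..5 | 
    wrist (-0.055, -0.03) 881 x -16..15 y -13..7 | (-0.03, 0) 77 x -18..14 y -15..9 | (0, 0.03) 13 x -19..1 y -16..10 | 
34.5 all [-0.5 -4.2 38.2 27.4 16.4] top 46.1
    scene (-0.055, -0.03) 116 x -14..16 y -13..8 | (-0.03, 0) 82 x -11..17 y -15..7 | (0, 0.03) 64 x -13..16 y -16..5 | (0.03, 0.045) 27 x -12..14 y -15..8 | 
    side (-0.055, -0.03) 49 x -14..17 y -13..4 | (-0.03, 0) 76 x -13..17 y -17..5 | (0, 0.03) 61 x -14..15 y -18..4 | (0.03, 0.045) 30 x -14..13 y -16..5 | 
    wrist (-0.055, -0.03) 881 x -15..15 y -12..9 | (-0.03, 0) 77 x -17..15 y -15..9 | (0, 0.03) 13 x -19..0 y -17..9 | 
39 all [-0.  -3.7 38.6 27.4 23.9] top 46.2
    scene (-0.055, -0.03) 117 x -13..16 y -12..10 | (-0.03, 0) 81 x -10..17 y -16..8 | (0, 0.03) 65 x -12..16 y -18..5 | (0.03, 0.045) 26 x -11..14 y -17..7 | 
    side (-0.055, -0.03) 51 x -14..17 y -12..6 | (-0.03, 0) 74 x -12..17 y -16..6 | (0, 0.03) 61 x -13..15 y -18..5 | (0.03, 0.045) 32 x -13..13 y -18..4 | 
    wrist (-0.055, -0.03) 884 x -15..15 y -11..10 | (-0.03, 0) 74 x -17..16 y -15..10 | (0, 0.03) 13 x -19..-0 y -19..9 |
```

View pics/cs.png

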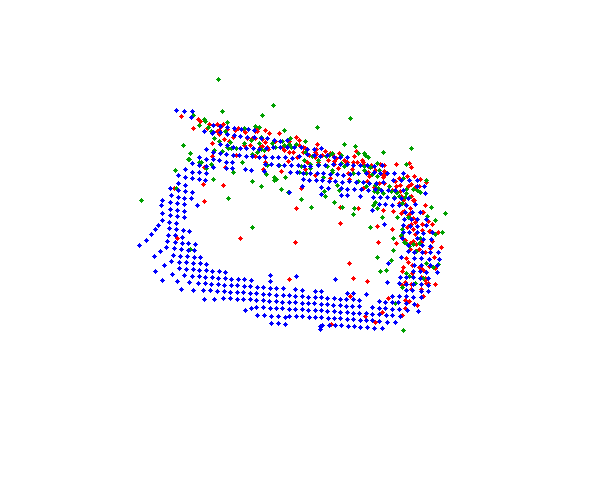

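The cross-section shows the case spun about 15° about its axis, with its centre about 3.5 mm off my guess. I'll plan the grasp with that spin and the tool about 19° off the stem axis.

Create gr.py:
```python
import sys
from h import *
from ax import pose
D=.33
F=pose(33.5,25,(0,0,0),0)[0]*R.from_rotvec([0,0,np.radians(15)])
T=F*R.from_rotvec([0,D,0]); tz=-F.as_matrix()[:,2]
G=np.array([.4002,.2977,.1973])+.008*tz
def show(t,p):
    o=env.get_obs();r=R.from_euler('xyz',o['eef_rot'])
    print('t',round(float(o['clock']),2),'pos',o['position'].round(4),'goal',p.round(4),'q',o['qpos'].round(2),'F',o['force'].round(1))
    print('shift',r.inv().apply(p-o['position']).round(4),'rot',(r.inv()*t).as_rotvec().round(4))
if __name__=='__main__':
    back=float(sys.argv[1]); show(T,G-back*T.as_matrix()[:,2])
    o=env.get_obs();print('pull dir in tool',R.from_euler('xyz',o['eef_rot']).inv().apply(tz).round(4))
```

```bash
python3 gr.py .1
```

```text
t 11.65 pos [0.3757 0.2838 0.3483] goal [0.3923 0.2824 0.3035] q [ 0.35 -0.42 -0.2   1.65  0.02 -0.17] F [ 0.1  0.  -0.1]
shift [-0.0072 -0.0094  0.0463] rot [-0.0894  0.0381  0.1949]
pull dir in tool [ 0.2902 -0.0253 -0.9566]
```

Units first: shifts go in shares of 500 mm and turns go in shares of pi/2 rad. So 0.046 m / 0.5 = 0.092, 0.04 m / 0.5 = 0.08, 0.195 rad / 1.5708 = 0.1241.

Emit:
{"api": "shift_gripper", "payload": {
  "motion": [
    [-0.008,-0.01,0.04,-0.0255,0.0127,0.0573],
    [-0.0144,-0.0188,0.08,-0.0569,0.0243,0.121],
    [-0.0144,-0.0188,0.092,-0.0569,0.0243,0.1241],
    [-0.0144,-0.0188,0.092,-0.0569,0.0243,0.1241],
    [-0.0144,-0.0188,0.092,-0.0569,0.0243,0.1241]
  ]
}}

```text
clock: 12.28
position: [0.3921, 0.2835, 0.3046]
eef_rot: [3.032, 0.094, -2.802]
force: [-0.4, -0.9, 0.6]
gripper_width: 0.0598
grasp_force: 0.0
```

```bash
python3 gr.py 0
```

```text
t 12.28 pos [0.3921 0.2835 0.3046] goal [0.3974 0.2958 0.2046] q [ 0.28 -0.37 -0.24  1.61  0.11 -0.05] F [-0.4 -0.9  0.6]
shift [ 0.0003 -0.0011  0.1009] rot [-0.0005  0.0005  0.0031]
pull dir in tool [ 3.235e-01  6.000e-04 -9.462e-01]
```

In the tool's units: 0.1 m / 0.5 = 0.2, 0.09 m / 0.5 = 0.18.

Emit:
{"api": "shift_gripper", "payload": {
  "motion": [
    [0,-0.002,0.06,0,0,0],
    [0,-0.002,0.12,0,0,0],
    [0,-0.002,0.18,0,0,0],
    [0,-0.002,0.2,0,0,0],
    [0,-0.002,0.2,0,0,0],
    [0,-0.002,0.2,0,0,0]
  ]
}}

```text
clock: 13.02
position: [0.398, 0.296, 0.206]
eef_rot: [3.032, 0.094, -2.804]
force: [0.3, 0.0, -0.2]
gripper_width: 0.0597
grasp_force: 0.0
```

```bash
python3 gr.py 0
```

Run:
```python
from h import *
c=cam('wrist');cv2.imwrite('pics/w6.png',c['img'][:,:,::-1])
```

```text
t 13.03 pos [0.398 0.296 0.206] goal [0.3974 0.2958 0.2046] q [ 0.31 -0.37 -0.42  1.42  0.11 -0.03] F [ 0.3  0.  -0.2]
shift [ 0.0008 -0.0001  0.0014] rot [-0.      0.0008  0.0019]
pull dir in tool [ 3.233e-01  6.000e-04 -9.463e-01]
```

View pics/w6.png

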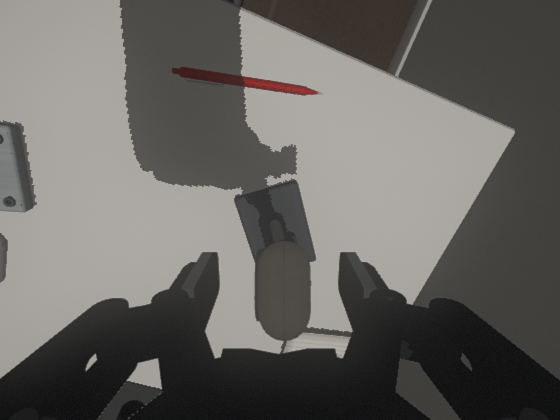

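The case is aligned with the jaws and centred between them (image x≈283, fingers 215–342). Closing.

Emit:
{"api": "shift_gripper", "payload": {
  "motion": [
    [0,0,0,0,0,0],
    [0,0,0,0,0,0],
    [0,0,0,0,0,0],
    [0,0,0,0,0,0],
    [0,0,0,0,0,0],
    [0,0,0,0,0,0],
    [0,0,0,0,0,0],
    [0,0,0,0,0,0]
  ],
  "jaw": 0.005,
  "squeeze": 50
}}

```text
clock: 14.08
position: [0.3977, 0.2964, 0.2051]
eef_rot: [3.03, 0.093, -2.803]
force: [-0.0, 5.4, 5.8]
gripper_width: 0.0196
grasp_force: 49.1
```

```bash
python3 gr.py 0
```

```text
t 14.07 pos [0.3977 0.2964 0.2051] goal [0.3974 0.2958 0.2046] q [ 0.31 -0.37 -0.43  1.42  0.11 -0.03] F [-0.   5.4  5.8]
shift [ 0.0005 -0.0005  0.0004] rot [0.0014 0.0001 0.002 ]
pull dir in tool [ 0.324   0.002  -0.9461]
```

In the tool's units: -0.0568 m / 0.5 = -0.1136, -0.0473 m / 0.5 = -0.0946.

Emit:
{"api": "shift_gripper", "payload": {
  "motion": [
    [0.0064,0,-0.019,0,0,0],
    [0.013,0,-0.038,0,0,0],
    [0.0194,0,-0.0568,0,0,0],
    [0.026,0,-0.0756,0,0,0],
    [0.0324,0,-0.0946,0,0,0],
    [0.0388,0,-0.1136,0,0,0],
    [0.0388,0,-0.1136,0,0,0]
  ]
}}

```text
clock: 14.95
position: [0.3763, 0.2817, 0.2598]
eef_rot: [3.032, 0.092, -2.804]
force: [-1.8, 1.7, 0.3]
gripper_width: 0.0198
grasp_force: 49.3
```

```bash
python3 gr.py 0
```

```text
t 14.95 pos [0.3763 0.2817 0.2598] goal [0.3974 0.2958 0.2046] q [ 0.29 -0.44 -0.38  1.54  0.11 -0.05] F [-1.8  1.7  0.3]
shift [-0.0194  0.      0.0576] rot [ 0.0001 -0.0007  0.0014]
pull dir in tool [ 3.247e-01  6.000e-04 -9.458e-01]
```

In the tool's units: -0.079 m / 0.5 = -0.158, -0.071 m / 0.5 = -0.142.

Emit:
{"api": "shift_gripper", "payload": {
  "motion": [
    [0.0096,0,-0.0284,0,0,0],
    [0.0194,0,-0.0568,0,0,0],
    [0.0292,0,-0.0852,0,0,0],
    [0.0388,0,-0.1136,0,0,0],
    [0.0486,0,-0.142,0,0,0],
    [0.054,0,-0.158,0,0,0],
    [0.054,0,-0.158,0,0,0]
  ]
}}

```text
clock: 15.82
position: [0.3473, 0.2622, 0.3352]
eef_rot: [3.032, 0.092, -2.804]
force: [-0.1, 0.1, -2.0]
gripper_width: 0.0189
grasp_force: 48.6
```

```bash
python3 gr.py 0
```

Run:
```python
from h import *
c=cam('side');cv2.imwrite('pics/s7.png',cv2.resize(c['img'][90:300,120:400,::-1],(800,600)))
```

```text
t 15.82 pos [0.3473 0.2622 0.3352] goal [0.3974 0.2958 0.2046] q [ 0.26 -0.49 -0.28  1.7   0.12 -0.07] F [-0.1  0.1 -2. ]
shift [-0.0461  0.0002  0.1363] rot [-0.0002 -0.0003  0.0013]
pull dir in tool [ 3.243e-01  3.000e-04 -9.459e-01]
```

View pics/s7.png

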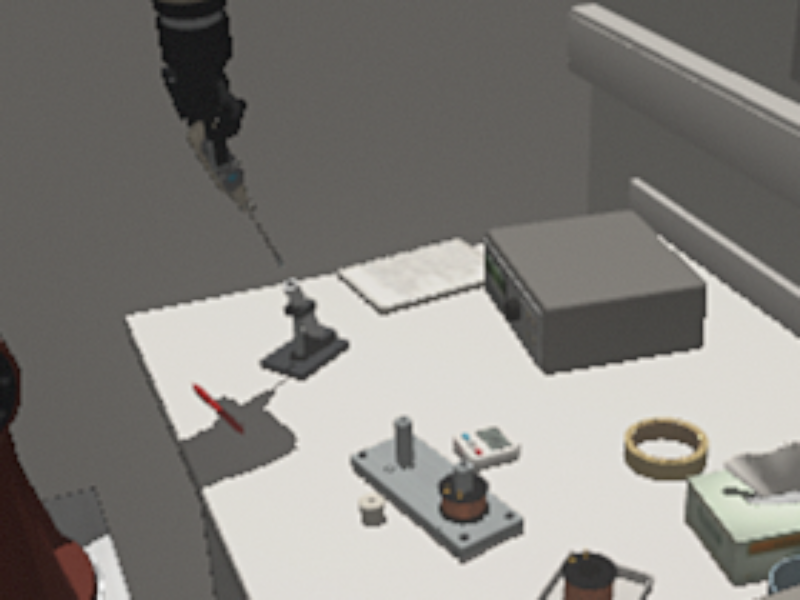

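The thermometer is out and held, with its tip near (280,262), clear of the sleeve. Now I'll swing it upright above the mark, keeping it high.

Create up.py:
```python
import sys
from h import *
from ax import pose
from gr import show,D
a=[float(v) for v in sys.argv[1:]] # az, x,y,z
show(pose(a[0],0,(0,0,0),0)[0]*R.from_rotvec([0,D,0]),np.array(a[1:4]))
```

```bash
python3 up.py -12 .4553 .0247 .32
```

```text
t 15.88 pos [0.3473 0.2622 0.3346] goal [0.4553 0.0247 0.32  ] q [ 0.26 -0.49 -0.28  1.7   0.12 -0.07] F [-0.4  0.8 -0.8]
shift [-0.0218 -0.2602 -0.012 ] rot [0.0401 0.3803 0.5687]
```

In the tool's units: -0.2602 m / 0.5 = -0.5204, -0.03 m / 0.5 = -0.06, 0.03 rad / 1.5708 = 0.0191.

Emit:
{"api": "shift_gripper", "payload": {
  "motion": [
    [0,-0.02,-0.06,0,0.0191,0.0318],
    [-0.008,-0.1,-0.06,0.0032,0.0509,0.0764],
    [-0.016,-0.18,-0.04,0.0064,0.0891,0.1337],
    [-0.024,-0.26,-0.04,0.0108,0.1273,0.191],
    [-0.032,-0.34,-0.04,0.0153,0.1655,0.2483],
    [-0.04,-0.42,-0.04,0.0204,0.2037,0.3056],
    [-0.0436,-0.5,-0.03,0.0255,0.2419,0.362],
    [-0.0436,-0.5204,-0.024,0.0255,0.2421,0.362]
  ]
}}

```text
clock: 16.88
position: [0.456, 0.0229, 0.3171]
eef_rot: [-3.141, -0.335, 2.929]
force: [-0.0, 1.0, -1.6]
gripper_width: 0.0196
grasp_force: 49.0
```

Emit:
{"api": "shift_gripper", "payload": {
  "motion": [
    [0,0,0,0,0,0],
    [0,0,0,0,0,0],
    [0,0,0,0,0,0]
  ]
}}

```text
clock: 17.25
position: [0.4549, 0.0256, 0.3208]
eef_rot: [3.141, -0.328, 2.934]
force: [-0.1, -0.1, -1.6]
gripper_width: 0.0191
grasp_force: 49.0
```

```bash
python3 up.py -12 .4553 .0247 .32
```

Create ti.py:
```python
from h import *
from m2 import sel
o=env.get_obs();p=o['position']
for n in('scene','side'):
    P=cloud(cam(n)).reshape(-1,3)
    print(n)
    for h in np.arange(p[2]-.215,p[2],.02):
        Q=sel(P,p[0]-.08,p[0]+.08,p[1]-.08,p[1]+.08,h,h+.02)
        if len(Q): print(len(Q),np.median(Q,0).round(4),'z %.4f..%.4f'%(Q[:,2].min(),Q[:,2].max()),'ptp',np.ptp(Q,0)[:2].round(3))
```

```bash
python3 ti.py
```

Run:
```python
from h import *
c=load('side');d=load('scene')
o=env.get_obs()['position']
def crop(c):
    K=c['mtx'];q=cv2.projectPoints(np.array([o-[0,0,.1]]),c['rvec'].astype(float),c['tvec'].astype(float),K.astype(float),None)[0].ravel();u,v=int(q[0]),int(q[1]);u0,v0=max(u-50,0),max(v-70,0);print(u0,v0);return cv2.resize(np.ascontiguousarray(c['img'][v0:v0+140,u0:u0+100,::-1]),(400,560),interpolation=cv2.INTER_CUBIC)
cv2.imwrite('pics/u8.png',np.hstack([crop(d),crop(c)]))
```

```text
t 17.25 pos [0.4549 0.0256 0.3208] goal [0.4553 0.0247 0.32  ] q [-0.23  0.08  0.16  1.98 -0.01 -0.02] F [-0.1 -0.1 -1.6]
shift [-0.0008 -0.0008  0.0006] rot [-0.0003  0.0016  0.0017]
scene
14 [0.4632 0.0244 0.1194] z 0.1108..0.1256 ptp [0.008 0.006]
10 [0.4624 0.0249 0.1356] z 0.1263..0.1433 ptp [0.003 0.004]
11 [0.4617 0.025  0.1563] z 0.1465..0.1643 ptp [0.003 0.004]
10 [0.461  0.0236 0.1766] z 0.1687..0.1837 ptp [0.003 0.003]
13 [0.4593 0.0246 0.198 ] z 0.1865..0.2048 ptp [0.005 0.004]
17 [0.4528 0.0219 0.2201] z 0.2091..0.2258 ptp [0.01  0.012]
47 [0.4517 0.0209 0.2355] z 0.2259..0.2456 ptp [0.013 0.017]
50 [0.4494 0.0194 0.2553] z 0.2468..0.2658 ptp [0.026 0.019]
95 [0.4449 0.0163 0.2761] z 0.2661..0.2855 ptp [0.03  0.024]
85 [0.4407 0.0178 0.2929] z 0.2860..0.3055 ptp [0.033 0.025]
155 [0.4415 0.0176 0.3171] z 0.3060..0.3258 ptp [0.024 0.048]
side
9 [0.4655 0.0244 0.1197] z 0.1114..0.1251 ptp [0.007 0.011]
10 [0.4653 0.0243 0.135 ] z 0.1259..0.1422 ptp [0.005 0.009]
6 [0.4638 0.0239 0.1515] z 0.1461..0.1648 ptp [0.004 0.003]
10 [0.4625 0.025  0.1739] z 0.1678..0.1853 ptp [0.004 0.006]
8 [0.4617 0.0249 0.1974] z 0.1893..0.2040 ptp [0.004 0.011]
15 [0.4604 0.0209 0.2199] z 0.2075..0.2253 ptp [0.012 0.012]
37 [0.4565 0.0189 0.2367] z 0.2261..0.2453 ptp [0.017 0.015]
45 [0.4572 0.0182 0.2574] z 0.2460..0.2654 ptp [0.026 0.018]
69 [0.4541 0.0152 0.2764] z 0.2670..0.2856 ptp [0.035 0.026]
72 [0.454  0.0157 0.2948] z 0.2858..0.3056 ptp [0.033 0.023]
72 [0.4487 0.0102 0.3163] z 0.3064..0.3257 ptp [0.039 0.03 ]
207 129
202 127
```

View pics/u8.png

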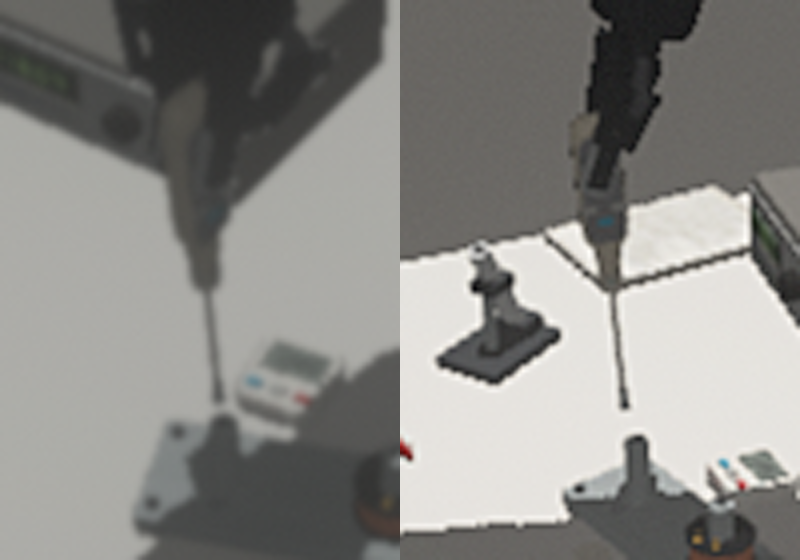

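The stem leans 2.8° (top toward -x), and the tip is about 10 mm too far in +x. Turning the tool by +0.05 rad about y fixes both.

```bash
sed -i 's/,D,0/,D+.05,0/' up.py; python3 up.py -12 .4553 .0242 .25
```

```text
t 17.35 pos [0.455  0.0254 0.3206] goal [0.4553 0.0242 0.25  ] q [-0.23  0.09  0.16  1.98 -0.01 -0.02] F [-0.5  0.7 -1.1]
shift [-0.0233 -0.0011  0.0666] rot [-0.0004  0.0511  0.0014]
```

In the tool's units: 0.0666 m / 0.5 = 0.1332, 0.057 m / 0.5 = 0.114, 0.051 rad / 1.5708 = 0.0325.

Emit:
{"api": "shift_gripper", "payload": {
  "motion": [
    [0,-0.002,0,0,0.0159,0],
    [0,-0.002,0,0,0.0325,0],
    [-0.014,-0.002,0.04,0,0.0325,0],
    [-0.028,-0.002,0.08,0,0.0325,0],
    [-0.04,-0.002,0.114,0,0.0325,0],
    [-0.0466,-0.002,0.1332,0,0.0325,0],
    [-0.0466,-0.002,0.1332,0,0.0325,0],
    [-0.0466,-0.002,0.1332,0,0.0325,0]
  ]
}}

```text
clock: 18.35
position: [0.4556, 0.0236, 0.2501]
eef_rot: [3.142, -0.38, 2.932]
force: [-0.3, 0.7, -1.0]
gripper_width: 0.0194
grasp_force: 49.0
```

Emit:
{"api": "shift_gripper", "payload": {
  "motion": [
    [0,0,0,0,0,0],
    [0,0,0,0,0,0]
  ]
}}

```text
clock: 18.6
position: [0.4556, 0.0236, 0.2498]
eef_rot: [3.142, -0.38, 2.932]
force: [-0.3, -0.1, -1.0]
gripper_width: 0.0189
grasp_force: 49.0
```

```bash
python3 up.py -12 .4553 .0242 .25; python3 ti.py
```

Run:
```python
from h import *
a=[]
for n,(u,v) in (('scene',(262,245)),('side',(258,245))):
    c=load(n)
    q=cv2.projectPoints(np.array([[.4553,.0247,.02],[.4553,.0247,.043],[.476,.0292,.078]]),c['rvec'].astype(float),c['tvec'].astype(float),c['mtx'].astype(float),None)[0].reshape(-1,2)
    s=q[0].round().astype(int);u0,v0=s[0]-28,s[1]-40;print(n,'spot',((q-[u0,v0])*7).round(0).tolist())
    a.append(cv2.resize(np.ascontiguousarray(c['img'][v0:v0+70,u0:u0+56,::-1]),(392,490),interpolation=cv2.INTER_CUBIC))
cv2.imwrite('pics/u9.png',np.hstack(a))
```

```text
t 18.6 pos [0.4556 0.0236 0.2498] goal [0.4553 0.0242 0.25  ] q [-0.23  0.13  0.07  1.89 -0.01 -0.02] F [-0.3 -0.1 -1. ]
shift [ 0.0004  0.0005 -0.    ] rot [-0.0001 -0.0005  0.0003]
scene
54 [0.4679 0.0228 0.0477] z 0.0349..0.0543 ptp [0.064 0.094]
44 [0.4672 0.0237 0.0662] z 0.0549..0.0747 ptp [0.03  0.013]
34 [0.4713 0.0261 0.0782] z 0.0750..0.0918 ptp [0.031 0.014]
11 [0.453  0.0232 0.1034] z 0.0950..0.1113 ptp [0.004 0.003]
10 [0.454  0.0236 0.1228] z 0.1150..0.1324 ptp [0.004 0.003]
19 [0.4487 0.0206 0.1502] z 0.1366..0.1547 ptp [0.014 0.012]
39 [0.4476 0.0196 0.1646] z 0.1557..0.1746 ptp [0.013 0.016]
45 [0.4474 0.0171 0.1849] z 0.1749..0.1947 ptp [0.026 0.022]
78 [0.4418 0.0149 0.2057] z 0.1956..0.2147 ptp [0.031 0.021]
73 [0.4401 0.0171 0.2211] z 0.2149..0.2346 ptp [0.031 0.025]
135 [0.4416 0.0176 0.2464] z 0.2351..0.2546 ptp [0.021 0.049]
side
46 [0.4706 0.0221 0.0453] z 0.0349..0.0547 ptp [0.048 0.081]
40 [0.4716 0.022  0.0658] z 0.0551..0.0746 ptp [0.03  0.016]
27 [0.4717 0.0272 0.0799] z 0.0751..0.0937 ptp [0.033 0.013]
8 [0.4553 0.0246 0.104 ] z 0.0963..0.1127 ptp [0.004 0.004]
7 [0.4568 0.026  0.1251] z 0.1171..0.1343 ptp [0.003 0.006]
13 [0.4541 0.0192 0.1507] z 0.1442..0.1533 ptp [0.015 0.012]
35 [0.4543 0.0195 0.1645] z 0.1557..0.1747 ptp [0.016 0.013]
38 [0.4525 0.0169 0.1847] z 0.1749..0.1948 ptp [0.029 0.016]
69 [0.4518 0.0143 0.2057] z 0.1949..0.2143 ptp [0.03  0.023]
63 [0.4526 0.0133 0.2246] z 0.2150..0.2333 ptp [0.035 0.022]
69 [0.4488 0.009  0.2457] z 0.2352..0.2545 ptp [0.035 0.035]
scene spot [[196.0, 277.0], [194.0, 238.0], [206.0, 131.0]]
side spot [[198.0, 277.0], [196.0, 235.0], [232.0, 155.0]]
```

View pics/u9.png

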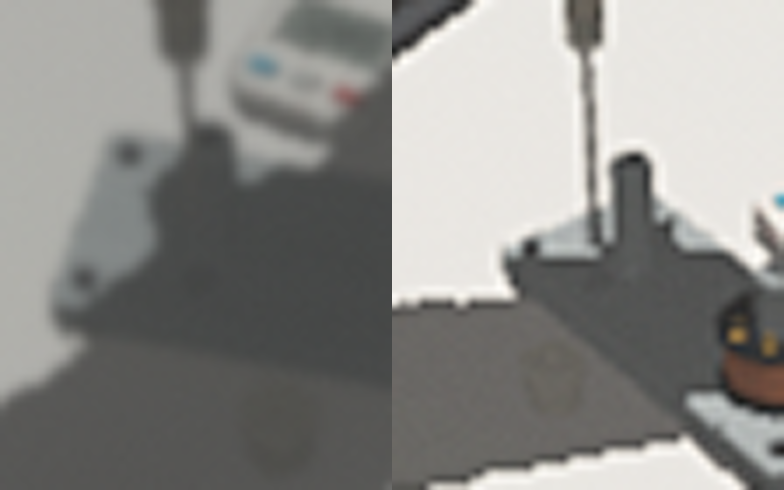

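Run:
```python
from h import *
from m2 import sel
for n,dx in(('scene',.0015),('side',-.0005)):
    P=cloud(load(n)).reshape(-1,3)
    Q=sel(P,.445,.4625,.016,.034,.04,.135)+[dx,.0007,0]
    f=[np.polyfit(Q[:,2],Q[:,i],1) for i in(0,1)]
    print(n,len(Q),'slope',f[0][0].round(3),f[1][0].round(3),'at .042',[np.polyval(k,.042).round(4) for k in f],'std',np.std(Q[:,0]-np.polyval(f[0],Q[:,2])).round(4))
    for h in np.arange(.04,.13,.015):
        q=Q[(Q[:,2]>h)&(Q[:,2]<h+.015)]; print(len(q),np.median(q,0).round(4) if len(q) else '')
```

```text
scene 49 slope 0.003 -0.028 at .042 [np.float64(0.4548), np.float64(0.0265)] std 0.0014
10 [0.4541 0.0256 0.0487]
8 [0.456  0.0257 0.0589]
7 [0.456  0.026  0.0776]
6 [0.4537 0.0252 0.0934]
8 [0.4547 0.0244 0.1058]
9 [0.4554 0.0241 0.1213]
side 40 slope 0.003 0.018 at .042 [np.float64(0.4556), np.float64(0.0247)] std 0.0017
9 [0.4558 0.026  0.0459]
5 [0.4555 0.0246 0.0628]
6 [0.4557 0.0268 0.0793]
8 [0.4565 0.0266 0.0931]
5 [0.4547 0.0245 0.106 ]
5 [0.4556 0.0267 0.1235]
```

Upright to within about 1.5°, with the tip about 1 mm +y of the mark. Descending gently while watching the force.

In the tool's units: 0.0167 m / 0.5 = 0.0334, -0.001 m / 0.5 = -0.002.

Emit:
{"api": "shift_gripper", "payload": {
  "motion": [
    [-0.004,-0.002,0.01,0,0,0],
    [-0.0074,-0.002,0.0186,0,0,0],
    [-0.011,-0.002,0.0278,0,0,0],
    [-0.0134,-0.002,0.0334,0,0,0],
    [-0.0134,-0.002,0.0334,0,0,0],
    [-0.0134,-0.002,0.0334,0,0,0]
  ]
}}

```text
clock: 19.45
position: [0.4552, 0.0227, 0.2315]
eef_rot: [3.142, -0.381, 2.932]
force: [-0.2, 0.7, -2.4]
gripper_width: 0.0193
grasp_force: 49.0
```

```bash
python3 up.py -12 .4553 .0232 .222
```

```text
t 19.45 pos [0.4552 0.0227 0.2315] goal [0.4553 0.0232 0.222 ] q [-0.23  0.13  0.03  1.86 -0.01 -0.02] F [-0.2  0.7 -2.4]
shift [-0.0035  0.0005  0.0089] rot [-0.0001 -0.0011  0.0003]
```

Create f.py:
```python
from h import *
F=[];Z=[]
for i in range(6):
    env.camera('wrist'); o=env.get_obs();F.append(o['force']);Z.append(o['position'])
print('F',np.mean(F,0).round(2),np.std(F,0).round(2),'pos',np.mean(Z,0).round(4))
```

```bash
python3 f.py
```

```text
F [ 0.16 -0.33 -1.34] [0.25 0.31 0.35] pos [0.4553 0.0227 0.2315]
```

Emit:
{"api": "shift_gripper", "payload": {
  "motion": [
    [-0.0012,0,0.0028,0,0,0],
    [-0.0022,0,0.0056,0,0,0],
    [-0.003,0,0.0074,0,0,0],
    [-0.003,0,0.0074,0,0,0],
    [-0.003,0,0.0074,0,0,0]
  ]
}}

```text
clock: 20.38
position: [0.4553, 0.0227, 0.2275]
eef_rot: [3.142, -0.381, 2.932]
force: [0.3, 0.4, 0.9]
gripper_width: 0.0194
grasp_force: 49.2
```

```bash
python3 f.py
```

```text
F [0.34 0.47 1.12] [0.57 0.43 0.77] pos [0.4553 0.0227 0.2275]
```

Emit:
{"api": "shift_gripper", "payload": {
  "motion": [
    [-0.0008,0,0.0018,0,0,0],
    [-0.0014,0,0.0038,0,0,0],
    [-0.0014,0,0.0038,0,0,0],
    [-0.0014,0,0.0038,0,0,0]
  ]
}}

```text
clock: 21.18
position: [0.4552, 0.0227, 0.2254]
eef_rot: [3.142, -0.381, 2.932]
force: [0.5, 0.0, 2.8]
gripper_width: 0.0195
grasp_force: 49.5
```

```bash
python3 f.py
```

```text
F [0.2  0.12 1.84] [0.44 0.51 0.59] pos [0.4552 0.0227 0.2254]
```

Contact was at about TCP z 0.231, so the tip is now about 5.5 mm in (3.2 N). I'll back off 1.5 mm to about half-way.

In the tool's units: -0.0014 m / 0.5 = -0.0028, -0.0007 m / 0.5 = -0.0014.

Emit:
{"api": "shift_gripper", "payload": {
  "motion": [
    [0.0006,0,-0.0014,0,0,0],
    [0.0012,0,-0.0028,0,0,0],
    [0.0012,0,-0.0028,0,0,0],
    [0.0012,0,-0.0028,0,0,0]
  ]
}}

```text
clock: 21.98
position: [0.4551, 0.0227, 0.2269]
eef_rot: [3.142, -0.381, 2.932]
force: [0.4, 1.5, 1.9]
gripper_width: 0.0197
grasp_force: 49.4
```

```bash
python3 f.py
```

Run:
```python
from h import *
from m2 import sel,rect
a=[]
for n in('scene','side'):
    c=cam(n);P=cloud(c).reshape(-1,3)
    q=cv2.projectPoints(np.array([[.4555,.0247,.02]]),np.asarray(c['rvec'],float),np.asarray(c['tvec'],float),np.asarray(c['mtx'],float),None)[0].ravel()
    s=q.round().astype(int);u0,v0=s-[28,40];print(n,((q-[u0,v0])*7).round())
    a.append(cv2.resize(np.ascontiguousarray(c['img'][v0:v0+70,u0:u0+56,::-1]),(392,490),interpolation=cv2.INTER_CUBIC))
    Q=sel(P,.445,.4625,.016,.034,.035,.11);f=[np.polyfit(Q[:,2],Q[:,i],1) for i in(0,1)]
    print('slope',f[0][0].round(3),f[1][0].round(3),'tip',[np.polyval(k,.02).round(4) for k in f])
    rect('tall',sel(P,.5,.61,-.31,-.2,.046,.057));rect('short',sel(P,.45,.54,-.12,-.04,.0465,.0535))
cv2.imwrite('pics/z.png',np.clip(np.hstack(a).astype(float)*1.6,0,255).astype(np.uint8))
```

```text
F [0.38 0.39 1.1 ] [0.34 0.63 0.33] pos [0.4551 0.0227 0.2269]
scene [197. 277.]
slope 0.004 0.012 tip [np.float64(0.4528), np.float64(0.0228)]
tall 269 mean [ 0.5529 -0.256   0.0516] rect [ 553.9 -254.8   52.2   50.8   14.1] circ [ 553.3 -255.9   27.5]
short 205 mean [ 0.4945 -0.0797  0.0496] rect [499.1 -77.9  51.5  52.2  69.5] circ [498.3 -78.2  27.3]
side [199. 277.]
slope 0.012 0.005 tip [np.float64(0.4552), np.float64(0.0237)]
tall 185 mean [ 0.5545 -0.2577  0.0525] rect [ 554.  -255.9   50.7   53.2   11.5] circ [ 554.3 -255.8   27.6]
short 104 mean [ 0.5002 -0.084   0.0506] rect [501.  -80.8  51.8  51.2  68.7] circ [502.2 -79.1  27.8]
```

Contact force is about 2.4 N, so the tip is about half-way in. It's within about 2 mm of the mark, the stem is within about 1° of upright, and both coils are in place. Handing in.

```bash
python3 -c "
from station import env
print(env.finish_job())"
```

```text
the job is handed in; nothing more can be done
None
```

I handed the job in at about 22 s of robot time, and no verdict came back. By my measurements the tall coil stands in the tray, the short coil is still on its post, and the thermometer is held upright on the left mark (within about 2 mm, about 2.4 N, tip roughly half-way in). I viewed 13 pictures, over the limit of 10.

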